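Hold a plug gauge down in a pair of V-blocks

TASK

Lift the thicker of the two double-ended plug gauges out of the wooden rack by its handle and lay it in the pair of V-blocks, midway, with its longer end on the block nearer the dial indicator. Press it down by the handle with about 20 N, without banging it, so that both ends sit fully on both flanks of their V, and finish while still gripping the handle and holding it pressed there, ready for the indicator to be swung over. Leave the other gauge, the indicator and the other things on the plate where they are.

Things in the scene. Friction and masses are not known exactly. Their poses are not given: they have to be found in the camera images.
- gauge: thicker plug gauge, 0.36 kg, lying level: round aluminium handle 18 mm dia, 90 mm long, with a steel cylinder 32 mm dia on each end. Origin on the axis, mid-handle; y axis along the gauge: long cylinder y = +45 to +85 mm, short one y = -45 to -67 mm. Centre of mass about 18 mm to +y. Free to roll about its axis: only the direction of y matters. In the rack its axis is 46 mm above the work surface.
- gauge_long (a point): the centre of the thicker gauge's longer cylinder, on its axis, 65 mm from the middle of the handle
- gauge_small: thinner plug gauge of the same form: steel cylinders 20 mm dia (32 and 18 mm long), handle 14 mm dia, 90 mm long; origin on its axis, mid-handle. It lies in the other place of the rack, parallel to the thicker one and 95 mm from it. To be left alone.
- rack: wooden gauge rack, 215 (x) by 140 (y) by 43 mm high, fixed; origin under its centre. Two bars, 16 mm thick, 114 mm apart between centres, each with two notches 36 mm wide, 13 mm deep, 95 mm apart in x, where the gauges' steel ends lie along y. Between the bars only a 12 mm thick floor lies under the handles. Which gauge is in which place varies.
- vbase: ground steel base plate 95 mm (x) by 200 mm (y) by 16 mm thick, fixed, carrying the two V-blocks; origin at the centre of its underside, z up, y along the line of the two Vs towards the dial indicator
- seat_mid (a point): the point midway between the two V-blocks, on the axis that a 32 mm cylinder has when seated in both, 61.6 mm above the work surface; its y axis runs along the Vs towards the dial indicator, z up. When the gauge is seated midway its handle's middle is here.
- vblock_long: steel V-block nearer the dial indicator, for the longer end: 60 mm wide, 36 mm long along the V (y), 45 mm high; 90 degree V, 44 mm wide, 22 mm deep, open at the top; origin at the centre of its underside, 56 mm along +y from the middle of the base plate. Rigid and fixed.
- vblock_short: the other V-block of the matched pair, the same, 56 mm along -y from the middle of the base plate; between the two blocks there is a gap of 76 mm for the fingers, with the base plate's top 46 mm below the seated axis
- indicator: dial indicator on a magnetic stand, fixed, swung clear of the V-blocks: base 60 by 50 by 55 mm, post 230 mm high, dial 56 mm across on an arm towards the stand's +x; origin at the centre of its underside. It stands off the +y end of the base plate.
- ring_gauge: steel ring gauge 64 mm across and 20 mm high lying on the plate, loose; origin at the centre of its underside. To be left alone.
- bottle: small bottle of cleaner 48 mm across and 115 mm high, loose; origin at the centre of its underside. To be left alone.
- brush: flat dusting brush with a wooden handle, about 200 mm long, lying on the plate, loose. To be left alone.
There are look-alikes about, which are no part of the job. Leave any purple or turquoise look-alike of the vbase alone.

How it is judged:
On the way:
1. the thicker gauge is lifted by its handle, clear of the rack (height (world z) of gauge above 0.075 m and distance between the grasp point and gauge below 0.045 m and contact force between gauge and rack below 0.1 N and contact force between gauge and vbase below 0.1 N), for 0.1 s.
At the end, for the whole second after the job is handed in: Fingers still astride the thicker gauge's handle, pressing it into the V-blocks: axis within 2 mm of the seated axis (3 mm below), parallel within 0.03 rad, longer end nearer the indicator, midway within 10 mm, over 3 N on each block and 10 N in all, gauge still (x of gauge in the frame of seat_mid between -0.002 and 0.002 m and z of gauge in the frame of seat_mid between -0.003 and 0.002 m and y of gauge_long in the frame of seat_mid between 0.055 and 0.075 m and angle between the y axis of gauge and the y axis of seat_mid, either way round below 0.03 rad and contact force between gauge and vblock_long above 3 N and contact force between gauge and vblock_short above 3 N and contact force between the fingers and gauge above 8 N and distance between the grasp point and gauge below 0.045 m and linear speed of gauge below 0.01 m/s and contact force between gauge and vbase above 10 N and z of the grasp point in the frame of seat_mid below 0.02 m); the arm keeps its last pose, push and grip.
It fails at once if the gauge is banged or forced into a V-block (over 60 N on one block) (contact force between gauge and vblock_long above 60 N or contact force between gauge and vblock_short above 60 N).
It fails at once if the thinner gauge is moved by more than 20 mm (distance of gauge_small from where it was at the start of the episode above 0.02 m).
It fails at once if the robot or the gauge pushes the dial indicator (over 5 N) (contact force between any of the arm, the fingers, gauge and indicator above 5 N).
It fails at once if the ring gauge, bottle or brush is moved by more than 20 mm (distance of any of ring_gauge, bottle, brush from where it was at the start of the episode above 0.02 m).
It also fails if it takes over 45 s, if anything falls off the work surface, if the arm or the gripper's body presses on something with over 40 N, if the wrist force passes 120 N, or if a joint passes its speed limit or range.

ROBOT

A 6-joint arm with a two-finger parallel gripper is mounted at the origin on the work surface. World frame = base frame: x ahead of the robot, y to its left, z up, the work surface at z = 0. Lengths are in m, angles in rad, forces in N, time in s.
With the tool pointing down it reaches from about 0.35 to 0.85 m from the base axis. Payload 8.1 kg.
Tool frame: the origin (TCP) lies at the very end of the fingers, on their centre line; the grasp point (between the pads) lies 19 mm behind it (manip.pinch_z is the distance from the TCP to the grasp point, in m); z points along the fingers, y is the direction in which the jaws open and shut (so a half turn about z gives the same grasp; the last joint's range is limited). The gripper opens to 85 mm and grips with 20 to 120 N. Pads are 22 mm wide; open, the fingers measure 114 mm over their backs; the gripper's body (76 mm by 85 mm) begins 54 mm behind the grasp point. The pads swing forward as they close: fully open they stand 13 mm farther back than shut.
Start: joints at [-1.187, 0.13, 1.488, -0, 1.523, -0.085], TCP at [0.271, -0.535, 0.195] pointing down, gripper open.
Joint ranges: [-2.96, 2.96], [-0.89, 2.26], [0.02, 2.5], [-1.34, 4.48], [0, 2.73], [-2.66, 2.66]. Speed limits (rad/s): [2.39, 2.39, 2.79, 3.14, 3.14, 3.14].

INTERFACE

Orientations are given as a unit quaternion [x, y, z, w].
In Python, from plant import monitor, eyes, order, manip gives the robot as it stands. The module is installed in compiled form; this text tells all that it offers.
- The arm moves only by the tool apply_moves, never from a script. Its argument "plan" is a list that holds one entry, the list of rows, each a list of 7 numbers: the shift along the tool's x, y, z as a fraction of full scale, then the turn, a rotation vector about the tool's x, y, z as a fraction of full scale, then the opening, from 0 (shut) to 1 (fully open). In form: [[[dx, dy, dz, rx, ry, rz, hand], ...]]. A call has 1 to 12 rows; each row is the pose to reach, as a shift and turn from the pose commanded when the call began, along the tool's axes at that moment; what a row does not reach only later rows make up. Full scale, the value 1, is 250 mm for a shift and pi/2 rad for a turn. A row lasts 1/10 s, in which the tool goes at most 50 mm and 8.59 degrees, less where a joint would pass 70% of its speed; a pose out of reach is approached as far as the arm can. A call with a number of a shift or a turn outside -1 to 1 is refused whole. A call with a gripper value outside its range is refused whole. The fingers move at their own pace and stop on an object; "force" is the grip in N (left out, the last holds). Time passes only in rows, so rows that repeat a pose let the fingers close. It gives the time, the measured TCP pose, the force and the opening at its end, in the units of the state.
- monitor.get_obs(): the state, without advancing time (a new reading comes with each control period).
- eyes.camera(name): name is "scene" or "side" or "wrist"; returns a dict with "img" (480x640x3 uint8, blue, green, red), "fov_y" (degrees; the focal length in pixels is half the picture's height over the tangent of half this angle, whatever the lens; pixels are square), "cx", "cy" (the principal point, pixels), "dist_coeffs" ([k1, k2, p1, p2, k3] as OpenCV has them; the pictures are not rectified), "R" (3x3) and "t" (3): a world point X has camera coordinates R X + t; the wrist camera has in their place "mount" (4x4, takes a point from camera to tool coordinates, whose origin is the TCP and whose axes are the flange's). Camera axes: x right, y down, z forward; pixel columns grow to the right and rows downward; lengths in m; the calibration is good to about 2 mm. A picture is of the moment at which its call begins: read the wrist's pose just before it. There is no depth.
- order.job_done(): hands the job in, once; it reports no verdict.
The state is a dict: "time_s": time; "joint_positions": joint angles; "joint_velocities": joint speeds; "effort": joint torques, N m; "ee_pos": TCP position; "eef_rot": TCP orientation; "wrist_force": force on the tool from outside, world axes, zero at the start; "moment": the same for the moment, N m; "gripper_width": opening from 0.0 (shut) to 1.0 (fully open).
Only numpy, scipy, OpenCV 4.12 (cv2) and the standard library are available. Lean on these libraries where they do the work, as an engineer would, in place of code of your own. Each camera call takes 0.05 s, during which the arm holds its last target. There are 200 camera calls.

## Working session

There is one attempt and no reset: what is moved stays moved. The work goes in short steps, Python scripts to look and compute and a tool call to move; the robot and the scene stay as the last step left them, time stands still between calls to the robot, and variables do not carry over. Pictures are saved under pics/ and viewed, about 8 in all and at most 12, crops included, and the job is handed in when it is done.

Besides the shell and the picture viewer there is one more tool, called after ">>>" by a JSON object that holds its "api" and its "payload". apply_moves: Moves the arm, as the interface text tells. Its arguments: {"type":"object","properties":{"plan":{"type":"array","items":{"type":"array","items":{"type":"array","items":{"type":"number","minimum":-1,"maximum":1}}}},"force":{"type":"number"}},"required":["plan"]}

```bash
mkdir -p pics; cat > h.py <<'E'
import numpy as np, cv2
from scipy.spatial.transform import Rotation as Ro
from plant import monitor, eyes, order, manip
def grab(name):
    o=monitor.get_obs(); c=eyes.camera(name)
    f=240/np.tan(np.radians(c['fov_y'])/2)
    c['K']=np.array([[f,0,c['cx']],[0,f,c['cy']],[0,0,1]]); c['D']=np.array(c['dist_coeffs'],float)
    if 'mount' in c:
        T=np.eye(4);T[:3,:3]=Ro.from_quat(o['eef_rot']).as_matrix();T[:3,3]=o['ee_pos']
        W=T@np.array(c['mount']); c['R']=W[:3,:3].T; c['t']=-c['R']@W[:3,3]
    c['R']=np.array(c['R']);c['t']=np.array(c['t'])
    return c
def ray(c,p,z):
    """pixels -> world points on plane height z"""
    p=np.array(p,float).reshape(-1,1,2)
    u=cv2.undistortPoints(p,c['K'],c['D']).reshape(-1,2)
    d=np.c_[u,np.ones(len(u))]@c['R']; o=-c['R'].T@c['t']
    return o+d*((z-o[2])/d[:,2])[:,None]
def proj(c,X):
    return cv2.projectPoints(np.array(X,float).reshape(-1,3),cv2.Rodrigues(c['R'])[0],c['t'],c['K'],c['D'])[0].reshape(-1,2)
E
python3 - <<'E'
from h import *
import pickle
for n in('scene','side','wrist'):
    c=grab(n);cv2.imwrite(f'pics/{n}0.png',c['img']);pickle.dump(c,open(n+'0.pkl','wb'))
    print(n,-c['R'].T@c['t'],c['R'][2],c['fov_y'],c['D'])
print(monitor.get_obs(),manip.pinch_z)
E
```

```text
scene [1.08527835 0.55414767 1.06623562] [-0.44590296 -0.41025735 -0.79552464] 55.29200567968845 [-0.01426388  0.          0.          0.          0.        ]
side [-0.12775622  0.82299918  0.65805752] [ 0.56520782 -0.66623688 -0.48648592] 56.641715731195916 [-0.00074971  0.          0.          0.          0.        ]
wrist [ 0.33702601 -0.50189739  0.3726222 ] [-0.25988313 -0.12846149 -0.95705716] 65.66158030514907 [0.02328072 0.         0.         0.         0.        ]
{'time_s': 0.15, 'joint_positions': array([-1.18739252e+00,  1.30991206e-01,  1.48903938e+00, -2.44361097e-05,
        1.52299847e+00, -8.54340253e-02]), 'joint_velocities': array([-0.00098447, -0.00342946, -0.00291555,  0.00103357,  0.00074157,
        0.00236016]), 'effort': array([-5.38430595e-04, -5.70066476e+01, -5.01155984e+01, -2.98662981e-04,
        9.73499991e-03, -1.77445463e-05]), 'ee_pos': array([ 0.27092337, -0.53481502,  0.19427772]), 'eef_rot': array([ 9.72649090e-01,  2.32278349e-01, -1.18674064e-04, -7.08432717e-04]), 'wrist_force': array([ 0.24912422, -0.04338076,  0.75169398]), 'moment': array([ 0.00379358, -0.04408004, -0.02450618]), 'gripper_width': 0.9969604855252234} 0.0187
```

View pics/scene0.png

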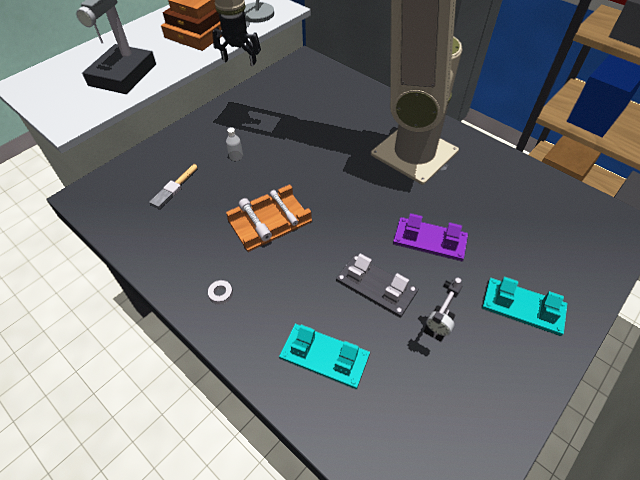

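View pics/side0.png

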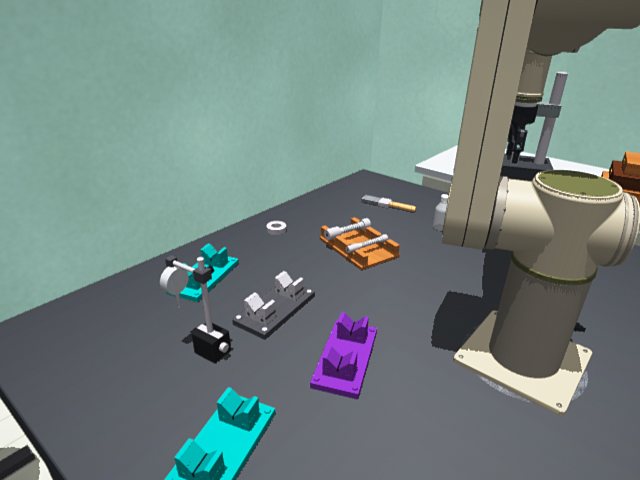

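Scene: the thicker gauge is the left one in the rack, ends near (246,204) and (264,237); the thinner one is at (284,207). The wanted vbase is dark with grey V-blocks, (378,283). Its look-alikes are purple (430,238) and turquoise (325,355) and (525,305). The indicator is at (440,322), the ring at (220,291), the bottle at (234,145) and the brush at (173,187). Next is one close crop to check the choice.

```bash
python3 - <<'E'
from h import *
import pickle
c=pickle.load(open('scene0.pkl','rb'));s=pickle.load(open('side0.pkl','rb'))
a=cv2.resize(c['img'][180:320,220:420],None,fx=4,fy=4,interpolation=cv2.INTER_CUBIC)
cv2.imwrite('pics/crop1.png',a)
print(ray(c,[[246,204],[264,237],[255,218]],.046).round(3))
print(ray(c,[[360,266],[398,287]],.061).round(3), 'ind',ray(c,[[437,330]],.03).round(3))
print('side gauge',ray(s,[[333,232],[366,225]],.046).round(3),'vb',ray(s,[[259,300],[290,280]],.061).round(3))
E
```

```text
[[ 0.562 -0.218  0.046]
 [ 0.612 -0.089  0.046]
 [ 0.581 -0.158  0.046]]
[[0.517 0.179 0.061]
 [0.503 0.292 0.061]] ind [[0.521 0.429 0.03 ]]
side gauge [[ 0.602 -0.108  0.046]
 [ 0.556 -0.212  0.046]] vb [[0.499 0.286 0.061]
 [0.503 0.181 0.061]]
```

View pics/crop1.png

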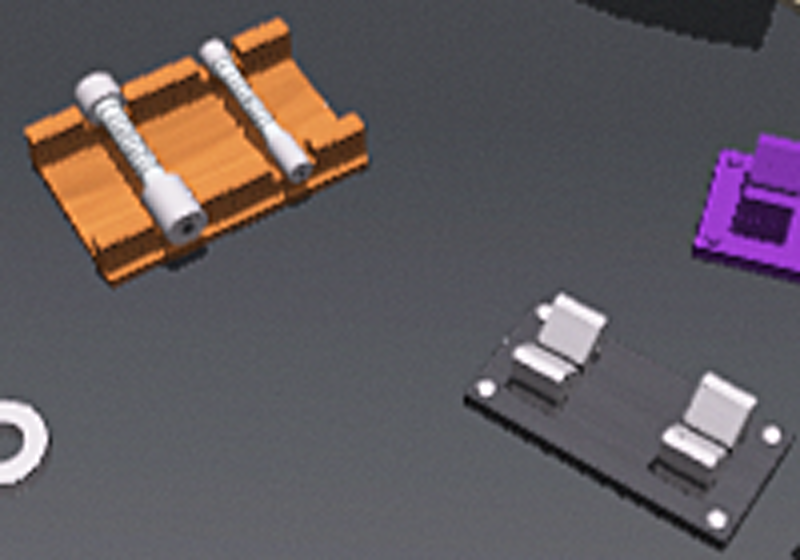

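Crop: the long end of the thicker gauge is at crop (175,207), towards world +y, which is the side the indicator is on. The V-blocks on the dark base are at crop (560,340) and (710,420). Moving above the gauge.

>>> {"api": "apply_moves", "payload": {"plan": [[[0.2,-0.085,0,0,0,0,1],[0.4,-0.17,0,0,0,0,1],[0.6,-0.26,0,0,0,0,1],[0.8,-0.34,0,0,0,0,1],[0.89,-0.39,0,0,0,0,1],[0.89,-0.39,0,0,0,0,1]]]}}

```text
time_s: 0.75
ee_pos: [0.4284, -0.3434, 0.1949]
eef_rot: [0.972, 0.235, 0.001, -0.001]
wrist_force: [0.2, -0.1, 0.3]
gripper_width: 0.998
```

>>> {"api": "apply_moves", "payload": {"plan": [[[0.2,-0.085,0,0,0,-0.09,1],[0.4,-0.17,0,0,0,-0.18,1],[0.6,-0.26,0,0,0,-0.27,1],[0.8,-0.34,0,0,0,-0.36,1],[0.89,-0.39,0,0,0,-0.45,1],[0.89,-0.39,0,0,0,-0.47,1],[0.89,-0.39,0,0,0,-0.47,1]]]}}

```text
time_s: 1.45
ee_pos: [0.5802, -0.1597, 0.1945]
eef_rot: [0.823, 0.569, -0.0, -0.0]
wrist_force: [1.4, -0.8, 0.7]
gripper_width: 0.996
```

```bash
python3 - <<'E'
from h import *
import pickle
c=grab('wrist');cv2.imwrite('pics/w1.png',c['img']);pickle.dump(c,open('w1.pkl','wb'))
o=monitor.get_obs();print(o['ee_pos'],o['eef_rot'],o['joint_positions'].round(2),o['wrist_force'])
E
```

```text
[ 0.57971676 -0.16055302  0.194573  ] [ 8.23487905e-01  5.67333572e-01 -4.96263075e-04 -2.08131455e-04] [-0.36  0.14  1.48 -0.    1.52  0.01] [-0.27948436  0.55752447  0.02288808]
```

View pics/w1.png

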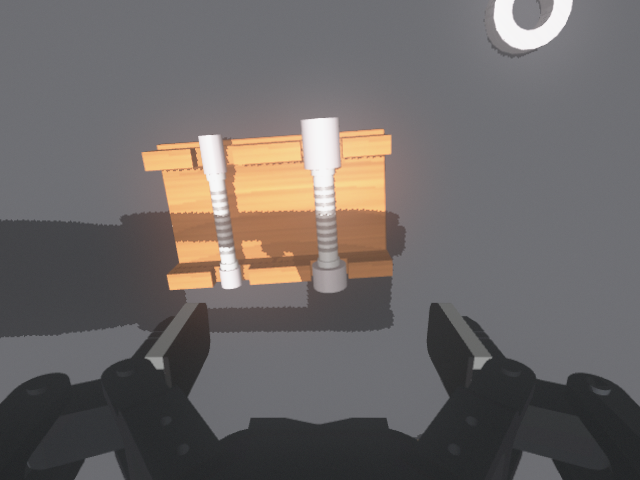

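Wrist view: thicker gauge with its long end at the top, inner shoulder at about (322,169). The short end's inner shoulder is at about (328,262). The thinner gauge is to the left.

```bash
python3 - <<'E'
from h import *
import pickle
c=pickle.load(open('w1.pkl','rb'));im=c['img']
g=im.astype(int); m=((g.max(2)-g.min(2)<40)&(g.max(2)>90)).astype(np.uint8)
# silhouette centres of each steel cylinder per row
for r in (130,140,150,160,205,215,225,270,280):
    x=np.where(m[r,290:370])[0]+290; print(r,x.min(),x.max())
L=ray(c,[[321,150]],.046)[0];S=ray(c,[[329,275]],.046)[0];d=(L-S)[:2];d/=np.linalg.norm(d)
print(L,S,d)
for p,z in(([322,169],.046),([328,262],.062),([320,121],.062),([330,290],.046)):
    X=ray(c,[p],z)[0];print(p,X.round(4),((X-S)[:2]@d).round(4))
M=im[60:320,180:420]
o=monitor.get_obs();R=Ro.from_quat(o['eef_rot']).as_matrix();print(R.round(4))
# base plate re-measure using scene: V blocks' and bolts
s=pickle.load(open('scene0.pkl','rb'))
b=np.array([[545,312],[487,388],[772,434],[718,520]])/4+[220,180]
print(ray(s,b,.018).round(4))
E
```

```text
130 290 356
140 302 338
150 303 339
160 304 339
205 316 334
215 316 335
225 317 335
270 312 345
280 311 346
[ 0.6012491  -0.11032652  0.046     ] [ 0.567844   -0.22091989  0.046     ] [0.28915077 0.95728357]
[322, 169] [ 0.5964 -0.1257  0.046 ] 0.0994
[328, 262] [ 0.5732 -0.2025  0.062 ] 0.0192
[320, 121] [ 0.6086 -0.0881  0.062 ] 0.139
[330, 290] [ 0.5634 -0.2358  0.046 ] -0.0155
[[ 3.563e-01  9.344e-01 -1.100e-03]
 [ 9.344e-01 -3.563e-01 -2.000e-04]
 [-6.000e-04 -9.000e-04 -1.000e+00]]
[[0.479  0.1388 0.018 ]
 [0.5535 0.1491 0.018 ]
 [0.4552 0.3132 0.018 ]
 [0.5311 0.3243 0.018 ]]
```

Before the held gauge blocks the view, one close look at the V-blocks.

>>> {"api": "apply_moves", "payload": {"plan": [[[0.15,-0.11,0,0,0,-0.05,1],[0.31,-0.22,0,0,0,-0.1,1],[0.46,-0.33,0,0,0,-0.15,1],[0.62,-0.44,0,0,0,-0.2,1],[0.77,-0.55,0,0,0,-0.25,1],[0.93,-0.66,0,0,0,-0.31,1],[1,-0.72,0,0,0,-0.31,1],[1,-0.72,0,0,0,-0.31,1],[1,-0.72,0,0,0,-0.31,1]]]}}

```text
time_s: 2.4
ee_pos: [0.5008, 0.1363, 0.1952]
eef_rot: [0.663, 0.749, -0.0, 0.0]
wrist_force: [-0.1, -0.5, -0.4]
gripper_width: 1.001
```

```bash
python3 - <<'E'
from h import *
import pickle
c=grab('wrist');cv2.imwrite('pics/w2.png',c['img']);pickle.dump(c,open('w2.pkl','wb'))
o=monitor.get_obs();print(o['ee_pos'],Ro.from_quat(o['eef_rot']).as_matrix().round(4),o['joint_positions'].round(2),-c['R'].T@c['t'])
E
```

```text
[0.50102751 0.13588277 0.19511981] [[-1.207e-01  9.927e-01  2.000e-04]
 [ 9.927e-01  1.207e-01 -6.000e-04]
 [-7.000e-04  1.000e-04 -1.000e+00]] [ 0.17 -0.09  1.71 -0.    1.52  0.05] [0.49177769 0.2096108  0.37361655]
```

View pics/w2.png

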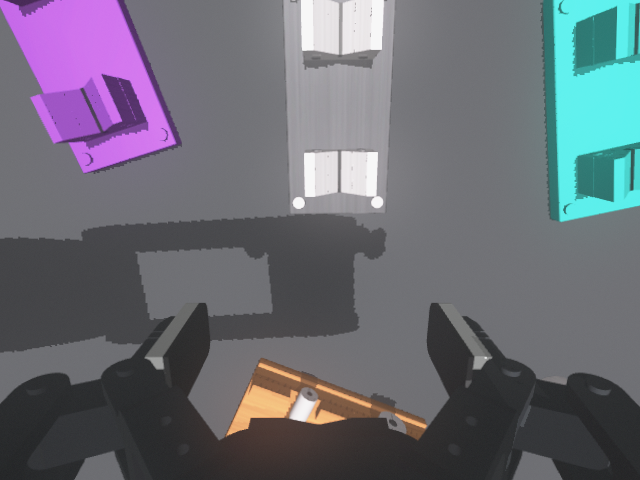

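Wrist view: the V-block grooves run near column 341. The short block spans rows about 150–197 and the long block's near edge is at row about 57. Refining with intensity profiles.

```bash
python3 - <<'E'
from h import *
import pickle
c=pickle.load(open('w2.pkl','rb'));g=cv2.cvtColor(c['img'],cv2.COLOR_BGR2GRAY).astype(int)
for r in (8,20,35,48,155,165,175,185,192): print(r,'L',300+np.where(np.diff(g[r,295:320])>30)[0][:3]-4,'g',g[r,334:350],'R',360+np.where(np.diff(g[r,360:400])<-30)[0])
for x in (310,370): print(x,g[40:70,x].tolist(),g[140:215,x].tolist())
P=lambda p,z:print(p,ray(c,p,z).round(4).tolist())
P([[341,155],[341,192],[341,10],[341,50]],.039)
P([[304,196],[378,196],[305,150],[377,150],[301,52],[382,52]],.061)
P([[299,203],[377,202],[294,0]],.018)
P([[285,100],[390,100],[287,180],[386,180]],.016)
a=cv2.resize(c['img'][0:215,270:410],None,fx=3.6,fy=2.7,interpolation=cv2.INTER_CUBIC);cv2.imwrite('pics/w2c.png',a)
E
```

```text
8 L [301] g [228 227 228 228 218 165 156 156 187 234 233 235 234 234 235 236] R [370 382 383]
20 L [301] g [226 227 227 228 216 157 157 158 190 234 234 234 234 234 235 236] R [382]
35 L [301 302] g [226 227 226 226 214 158 157 164 203 234 233 235 234 234 234 236] R [369 382]
48 L [302] g [225 225 226 226 212 157 157 162 203 233 233 234 233 233 234 235] R [381 392]
155 L [304] g [224 225 225 203 144 129 140 201 232 233 233 232 233 234 235 233] R [377]
165 L [304] g [224 225 225 202 140 125 138 203 232 233 233 233 233 234 235 232] R [376 377]
175 L [304] g [224 225 225 201 136 121 151 213 233 233 232 233 234 235 235 232] R [376]
185 L [304 305] g [224 225 225 201 132 118 148 211 232 233 232 232 233 234 234 231] R [376]
192 L [305] g [208 204 195 165 136 136 144 174 199 207 216 218 221 227 229 229] R [375 376]
310 [247, 247, 247, 247, 247, 247, 247, 247, 247, 247, 198, 129, 128, 128, 127, 127, 128, 126, 124, 124, 115, 110, 108, 109, 109, 108, 108, 124, 162, 163] [157, 158, 158, 159, 159, 160, 160, 159, 158, 151, 141, 138, 179, 245, 247, 247, 247, 247, 247, 247, 247, 247, 247, 247, 247, 
[... 706 characters left out ...]
51, 148, 147, 149, 151, 150, 150, 150, 150, 150, 149, 148, 139, 123, 122]
[[341, 155], [341, 192], [341, 10], [341, 50]] [[0.5149, 0.1873, 0.039], [0.5195, 0.1549, 0.039], [0.4993, 0.2974, 0.039], [0.5033, 0.2695, 0.039]]
[[304, 196], [378, 196], [305, 150], [377, 150], [301, 52], [382, 52]] [[0.487, 0.1513, 0.061], [0.5493, 0.1589, 0.061], [0.4836, 0.1891, 0.061], [0.5421, 0.1963, 0.061], [0.4726, 0.2605, 0.061], [0.5336, 0.2679, 0.061]]
[[299, 203], [377, 202], [294, 0]] [[0.4823, 0.1358, 0.018], [0.5572, 0.146, 0.018], [0.46, 0.3053, 0.018]]
[[285, 100], [390, 100], [287, 180], [386, 180]] [[0.4597, 0.2275, 0.016], [0.5535, 0.2389, 0.016], [0.4684, 0.1563, 0.016], [0.5626, 0.1678, 0.016]]
```

View pics/w2c.png

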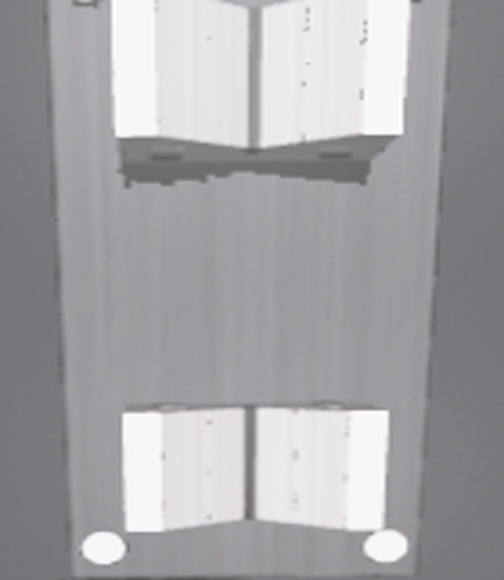

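```bash
python3 - <<'E'
from h import *
import pickle
c=pickle.load(open('w2.pkl','rb'))
G=ray(c,[[339.2,170],[340.4,28]],.039);d=(G[1]-G[0])[:2];d/=np.linalg.norm(d);print(G.round(4),d,np.degrees(np.arctan2(d[0],d[1])))
E=ray(c,[[310,152.1],[370,151.8],[310,50],[370,49]],.061)
s=(E[:,:2]-G[0,:2])@d; print('along',s); mid=s.mean(); 
O=ray(c,[[310,196.5],[370,195.7]],.061);print('outer',(O[:,:2]-G[0,:2])@d)
C=G[0,:2]+d*mid;print('mid',C)
T=ray(c,[[304.7,175],[376.7,175],[301.7,30],[382.3,30]],.061)
n=np.array([d[1],-d[0]]);print('lat',(T[:,:2]-C)@n)
B=ray(c,[[284.8,100],[390.3,100]],.016);print('base lat',(B[:,:2]-C)@n)
# targets
w=pickle.load(open('w1.pkl','rb'))
E
```

```text
[[0.5152 0.1742 0.039 ]
 [0.5006 0.285  0.039 ]] [-0.13045429  0.99145432] -7.4958449776621565
along [0.01722952 0.01700061 0.09247005 0.09269017]
outer [-0.0195163  -0.01930138]
mid [0.50799918 0.22855787]
lat [-0.02998106  0.03008853 -0.03008717  0.03003788]
base lat [-0.04821744  0.04672038]
```

>>> {"api": "apply_moves", "payload": {"plan": [[[-0.18,0.04,0,0,0,0.06,1],[-0.36,0.08,0,0,0,0.12,1],[-0.54,0.12,0,0,0,0.18,1],[-0.72,0.16,0,0,0,0.24,1],[-0.9,0.19,0,0,0,0.263,1],[-0.9,0.19,0,0,0,0.263,1],[-0.9,0.19,0,0,0,0.263,1]]]}}

```text
time_s: 3.15
ee_pos: [0.5751, -0.0832, 0.1946]
eef_rot: [0.803, 0.595, -0.0, -0.0]
wrist_force: [-0.4, -0.4, 0.2]
gripper_width: 0.998
```

```bash
cat > sh.py <<'E'
from h import *
import sys
# args: target TCP x y z, world angle (deg) of the tool's x axis -> shift fractions
o=monitor.get_obs();R=Ro.from_quat(o['eef_rot']).as_matrix()
t=np.array([float(v) for v in sys.argv[1:4]]);a=np.radians(float(sys.argv[4]))
D=np.c_[[np.cos(a),np.sin(a),0],[np.sin(a),-np.cos(a),0],[0,0,-1]]
print('t',o['time_s'],'pos',o['ee_pos'].round(4),'F',o['wrist_force'].round(1),'w',o['gripper_width'])
print('shift',((R.T@(t-o['ee_pos']))/.25).round(3),'turn',(Ro.from_matrix(R.T@D).as_rotvec()/(np.pi/2)).round(4))
E
python3 sh.py .5858 -.1613 .027 73.2
```

```text
t 3.15 pos [ 0.5751 -0.0832  0.1946] F [-0.4 -0.4  0.2] w 0.9984445753173964
shift [-0.286  0.132  0.67 ] turn [-0.0006  0.0001 -0.0013]
```

>>> {"api": "apply_moves", "payload": {"plan": [[[-0.143,0.066,0,0,0,0,1],[-0.286,0.132,0,0,0,0,1],[-0.286,0.132,0.1,0,0,0,1],[-0.286,0.132,0.25,0,0,0,1],[-0.286,0.132,0.4,0,0,0,1],[-0.286,0.132,0.5,0,0,0,1],[-0.286,0.132,0.58,0,0,0,1],[-0.286,0.132,0.64,0,0,0,1],[-0.286,0.132,0.67,0,0,0,1],[-0.286,0.132,0.67,0,0,0,1],[-0.286,0.132,0.67,0,0,0,1]]]}}

```text
time_s: 4.25
ee_pos: [0.5874, -0.1581, 0.0287]
eef_rot: [0.802, 0.598, 0.0, 0.001]
wrist_force: [0.3, 0.8, 1.1]
gripper_width: 0.999
```

```bash
python3 sh.py .5858 -.1613 .027 73.2; python3 - <<'E'
from h import *
c=grab('wrist');cv2.imwrite('pics/w3.png',c['img'])
E
```

```text
t 4.25 pos [ 0.5874 -0.1581  0.0287] F [0.3 0.8 1.1] w 0.99944559784421
shift [-0.014 -0.003  0.007] turn [0.0009 0.     0.0022]
```

View pics/w3.png

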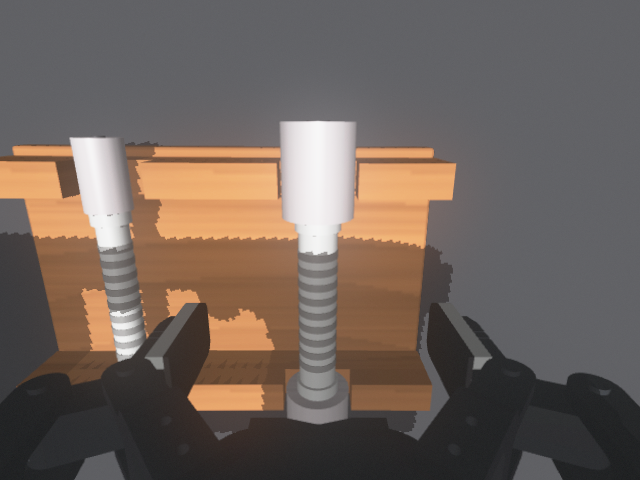

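The gauge is centred between the fingers (column 318) and parallel to the pads. Closing.

>>> {"api": "apply_moves", "payload": {"plan": [[[-0.01,-0.003,0.007,0,0,0,1],[-0.01,-0.003,0.007,0,0,0,0],[-0.01,-0.003,0.007,0,0,0,0],[-0.01,-0.003,0.007,0,0,0,0],[-0.01,-0.003,0.007,0,0,0,0],[-0.01,-0.003,0.007,0,0,0,0],[-0.01,-0.003,0.007,0,0,0,0],[-0.01,-0.003,0.007,0,0,0,0]]], "force": 80}}

```text
time_s: 5.1
ee_pos: [0.5852, -0.1601, 0.0258]
eef_rot: [0.802, 0.598, -0.0, -0.0]
wrist_force: [0.3, 0.7, 0.5]
gripper_width: -0.001
```

Width reads shut where about 0.21 was expected, so I'm looking.

```bash
python3 sh.py .5858 -.1613 .027 73.2; python3 - <<'E'
from h import *
c=grab('wrist');cv2.imwrite('pics/w4.png',c['img'])
E
```

```text
t 5.1 pos [ 0.5852 -0.1601  0.0258] F [0.3 0.7 0.5] w -0.0010286910419343945
shift [-0.004  0.003 -0.005] turn [-0.      0.      0.0021]
```

View pics/w4.png

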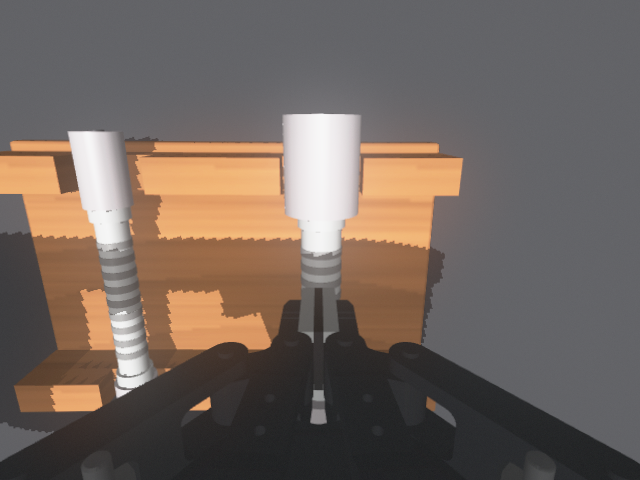

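The shut fingers hide the handle below row 290, so they closed above it or missed it. Checking the finger geometry against the calibration.

```bash
python3 - <<'E'
from h import *
c=grab('wrist');o=monitor.get_obs();m=np.array(c['mount']);print(m.round(4),c['K'][0,0])
R=Ro.from_quat(o['eef_rot']).as_matrix();p=o['ee_pos'];print(p,o['time_s'],o['wrist_force'])
for z in (0,-.0187,-.04,-.06): 
    for x in(-.011,.011): print('tool',x,z,proj(c,p+R@[x,0,z]).round(0))
cam=lambda X:(c['R']@np.array(X)+c['t'])
M=np.array([.5835,-.169,.046]);d=np.array([.289,.957,0])
for s in(-.067,-.045,0,.03,.045,.065,.085): print(s,proj(c,M+s*d).round(0),cam(M+s*d)[2].round(3))
E
```

```text
[[ 1.000e-04 -9.573e-01 -2.893e-01  7.370e-02]
 [ 1.000e+00  3.000e-04 -5.000e-04  1.000e-04]
 [ 6.000e-04 -2.893e-01  9.573e-01 -1.785e-01]
 [ 0.000e+00  0.000e+00  0.000e+00  1.000e+00]] 371.96795749923274
[ 0.58522772 -0.160106    0.02580089] 5.2 [ 0.26717051 -0.56304414  1.43315936]
tool -0.011 0 [[318. 294.]]
tool 0.011 0 [[318. 255.]]
tool -0.011 -0.0187 [[318. 311.]]
tool 0.011 -0.0187 [[318. 268.]]
tool -0.011 -0.04 [[318. 335.]]
tool 0.011 -0.04 [[318. 287.]]
tool -0.011 -0.06 [[318. 365.]]
tool 0.011 -0.06 [[318. 311.]]
-0.067 [[319. 425.]] 0.195
-0.045 [[319. 389.]] 0.189
0 [[320. 309.]] 0.176
0.03 [[320. 248.]] 0.167
0.045 [[320. 216.]] 0.162
0.065 [[321. 170.]] 0.157
0.085 [[321. 120.]] 0.151
```

The gauge lies where predicted: depth 0.158 m from its image width against 0.157 m predicted. By the same camera the fingertips end about 40 mm short of the reported TCP (tips at row 288; predicted 255), so they shut above the handle. I'll reopen and go lower step by step, watching the force.

>>> {"api": "apply_moves", "payload": {"plan": [[[0,0,0,0,0,0,1],[0,0,0,0,0,0,1],[0,0,0,0,0,0,1],[0,0,0,0,0,0,1],[0,0,0,0,0,0,1],[-0.02,0,0.03,0,0,0,1],[-0.02,0,0.05,0,0,0,1],[-0.02,0,0.07,0,0,0,1],[-0.02,0,0.09,0,0,0,1],[-0.02,0,0.09,0,0,0,1]]], "force": 80}}

```text
time_s: 6.2
ee_pos: [0.5829, -0.1646, 0.002]
eef_rot: [0.802, 0.598, -0.001, -0.001]
wrist_force: [0.1, 0.3, 0.1]
gripper_width: 0.999
```

>>> {"api": "apply_moves", "payload": {"plan": [[[0,0,0.005,0,0,0,1],[0,0,0.01,0,0,0,1],[0,0,0.015,0,0,0,1],[0,0,0.02,0,0,0,1],[0,0,0.02,0,0,0,1]]]}}

```text
time_s: 6.7
ee_pos: [0.5837, -0.1649, -0.0018]
eef_rot: [0.802, 0.598, -0.0, -0.0]
wrist_force: [-0.1, 0.9, -0.2]
gripper_width: 0.999
```

>>> {"api": "apply_moves", "payload": {"plan": [[[0,0,0.007,0,0,0,1],[0,0,0.014,0,0,0,1],[0,0,0.02,0,0,0,1],[0,0,0.026,0,0,0,1],[0,0,0.03,0,0,0,1],[0,0,0.03,0,0,0,1]]]}}

```text
time_s: 7.3
ee_pos: [0.5836, -0.1649, -0.0094]
eef_rot: [0.802, 0.598, -0.0, -0.0]
wrist_force: [-0.4, -1.0, -0.2]
gripper_width: 1.0
```

>>> {"api": "apply_moves", "payload": {"plan": [[[0,0,0,0,0,0,0.6],[0,0,0,0,0,0,0.4],[0,0,0,0,0,0,0],[0,0,0,0,0,0,0],[0,0,0,0,0,0,0],[0,0,0,0,0,0,0],[0,0,0,0,0,0,0]]], "force": 80}}

```text
time_s: 8.0
ee_pos: [0.5842, -0.1651, -0.0088]
eef_rot: [0.802, 0.598, 0.0, 0.0]
wrist_force: [0.7, -0.6, 2.6]
gripper_width: 0.183
```

```bash
python3 sh.py .5858 -.1613 .027 73.2; python3 - <<'E'
from h import *
c=grab('wrist');cv2.imwrite('pics/w5.png',c['img'])
E
```

```text
t 8.0 pos [ 0.5842 -0.1651 -0.0088] F [ 0.7 -0.6  2.6] w 0.18279443231417294
shift [ 0.016  0.002 -0.143] turn [0.0005 0.     0.0021]
```

View pics/w5.png

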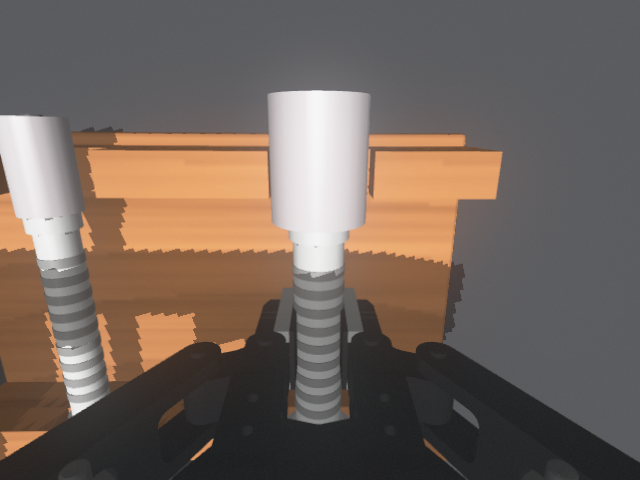

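Gripped: width 0.18, handle between the pads. Lifting.

>>> {"api": "apply_moves", "payload": {"plan": [[[0,0,-0.01,0,0,0,0],[0,0,-0.03,0,0,0,0],[0,0,-0.06,0,0,0,0],[0,0,-0.1,0,0,0,0],[0,0,-0.15,0,0,0,0],[0,0,-0.2,0,0,0,0],[0,0,-0.25,0,0,0,0],[0,0,-0.28,0,0,0,0],[0,0,-0.28,0,0,0,0],[0,0,-0.28,0,0,0,0]]]}}

```text
time_s: 9.05
ee_pos: [0.5838, -0.1649, 0.0608]
eef_rot: [0.802, 0.598, 0.0, 0.0]
wrist_force: [0.3, 0.1, -4.3]
gripper_width: 0.187
```

```bash
python3 sh.py .508 .2286 .061 97.5; python3 - <<'E'
from h import *
import pickle
c=grab('wrist');cv2.imwrite('pics/w6.png',c['img']);pickle.dump(c,open('w6.pkl','wb'))
s=grab('side');cv2.imwrite('pics/s6.png',s['img']);pickle.dump(s,open('s6.pkl','wb'))
a=np.hstack([cv2.resize(c['img'][80:480,200:500],(450,600)),cv2.resize(s['img'][150:290,300:380],(343,600))]);cv2.imwrite('pics/a6.png',a)
E
```

```text
t 9.05 pos [ 0.5838 -0.1649  0.0608] F [ 0.3  0.1 -4.3] w 0.18658209322098698
shift [ 1.422e+00 -7.410e-01 -1.000e-03] turn [ 0.      0.     -0.2679]
```

View pics/a6.png

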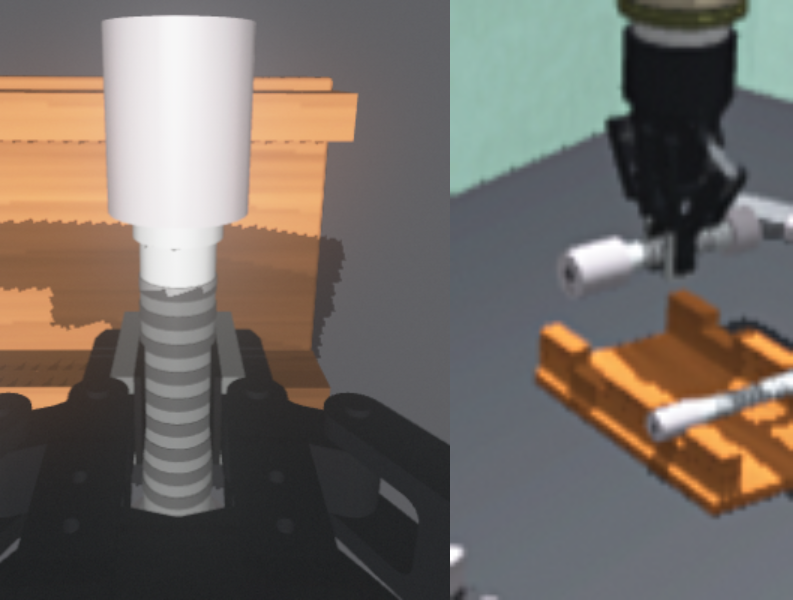

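The gauge is held level and unslipped, in the same place in the wrist image as in the rack, with about 4 N of weight on the wrist. The thinner gauge is untouched. Carrying it towards the V-blocks.

>>> {"api": "apply_moves", "payload": {"plan": [[[0.06,-0.03,0,0,0,-0.02,0],[0.15,-0.08,0,0,0,-0.05,0],[0.26,-0.14,0,0,0,-0.08,0],[0.38,-0.2,0,0,0,-0.12,0],[0.5,-0.26,0,0,0,-0.16,0],[0.62,-0.32,0,0,0,-0.2,0],[0.74,-0.38,0,0,0,-0.23,0],[0.85,-0.44,0,0,0,-0.26,0],[0.92,-0.48,0,0,0,-0.268,0],[0.95,-0.5,0,0,0,-0.268,0],[0.95,-0.5,0,0,0,-0.268,0]]]}}

```text
time_s: 10.25
ee_pos: [0.5311, 0.0995, 0.0604]
eef_rot: [0.659, 0.753, -0.0, -0.0]
wrist_force: [0.0, -1.0, -4.0]
gripper_width: 0.183
```

```bash
python3 sh.py .5075 .2326 .061 97.5; python3 - <<'E'
from h import *
import pickle
s=pickle.load(open('side0.pkl','rb'));print(ray(s,[[210,348]],.03),'dial',ray(s,[[175,280]],.2))
E
```

```text
t 10.25 pos [0.5311 0.0995 0.0604] F [ 0. -1. -4.] w 0.18277722694070375
shift [ 0.54  -0.023 -0.002] turn [-0.0006 -0.0001  0.0014]
[[0.48404501 0.43657319 0.03      ]] dial [[0.51381854 0.47110928 0.2       ]]
```

>>> {"api": "apply_moves", "payload": {"plan": [[[0.05,0,0,0,0,0,0],[0.13,-0.01,0,0,0,0,0],[0.22,-0.01,0,0,0,0,0],[0.32,-0.02,0,0,0,0,0],[0.42,-0.023,0,0,0,0,0],[0.5,-0.023,0,0,0,0,0],[0.54,-0.023,0,0,0,0.001,0],[0.54,-0.023,0,0,0,0.001,0],[0.54,-0.023,0,0,0,0.001,0]]]}}

```text
time_s: 11.15
ee_pos: [0.5088, 0.2307, 0.0607]
eef_rot: [0.66, 0.751, -0.0, 0.0]
wrist_force: [-0.4, -0.3, -3.8]
gripper_width: 0.186
```

```bash
python3 sh.py .5075 .2326 .061 97.5; python3 - <<'E'
from h import *
import pickle
c=grab('wrist');cv2.imwrite('pics/w7.png',c['img'][0:480,100:540]);pickle.dump(c,open('w7.pkl','wb'))
E
```

```text
t 11.15 pos [0.5088 0.2307 0.0607] F [-0.4 -0.3 -3.8] w 0.18645180630864314
shift [ 0.008 -0.004 -0.001] turn [-0.0001  0.0004 -0.0011]
```

View pics/w7.png

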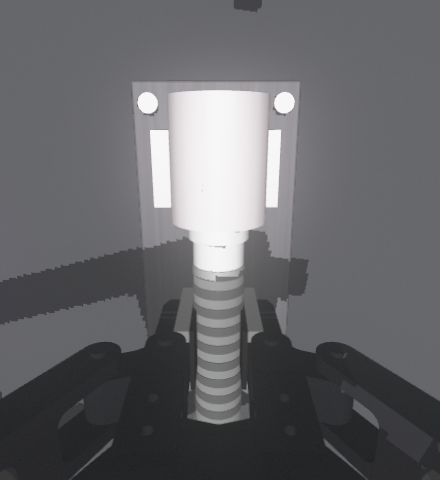

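The long end is over the long V-block, whose top edges are at columns 151 and 280 (crop) and rows 130–207. Checking the lateral offset between gauge and block.

```bash
python3 - <<'E'
from h import *
import pickle
c=pickle.load(open('w7.pkl','rb'));o=monitor.get_obs();R=Ro.from_quat(o['eef_rot']).as_matrix();p=o['ee_pos']
g=cv2.cvtColor(c['img'],cv2.COLOR_BGR2GRAY).astype(int)
def edges(r,a,b,th=40):
    d=np.diff(g[r,a:b]);return a+np.argmax(d)+.5, a+np.argmin(d)+.5
for r in(140,170,200):
    L=edges(r,240,265)[0];Rr=edges(r,370,395)[1];gl=edges(r,262,285);gr=edges(r,355,375)
    B=(ray(c,[[L,r],[Rr,r]],.061)-p)@R; print(r,L,Rr,gl,gr,'block lat',B[:,1].round(4),B[:,1].mean().round(4),'x',B[:,0].round(3))
for r in (110,120,215): print(r,g[r,262:280],g[r,358:375])
for r in(270,290,320):print(r,g[r,286:300],g[r,338:350])
X=(ray(c,[[255,130],[255,207.5],[375,130],[375,207.5]],.061)-p)@R;print('block along',X[:,0].round(4))
X=(ray(c,[[250,103],[384,103]],.018)-p)@R;print('bolts',X.round(4))
G=(ray(c,[[318.5,228]],.1157)-p)@R;print('long shoulder along',G.round(4))
E
```

```text
140 249.5 380.5 (np.float64(270.5), np.float64(268.5)) (np.float64(367.5), np.float64(365.5)) block lat [-0.0318  0.0288] -0.0015 x [0.067 0.068]
170 251.5 378.5 (np.float64(273.5), np.float64(269.5)) (np.float64(366.5), np.float64(364.5)) block lat [-0.0316  0.0285] -0.0015 x [0.054 0.054]
200 253.5 377.5 (np.float64(272.5), np.float64(270.5)) (np.float64(365.5), np.float64(363.5)) block lat [-0.0314  0.0288] -0.0013 x [0.039 0.039]
110 [160 161 161 161 161 156 167 179 184 191 198 203 208 213 215 218 220 222] [217 215 209 205 201 196 193 187 183 173 160 153 157 157 156 150 141]
120 [161 161 162 162 163 160 162 175 185 191 199 204 209 213 216 219 220 221] [217 214 210 206 201 196 193 188 182 172 158 155 159 159 159 159 159]
215 [150 151 152 152 152 151 152 152 152 155 168 182 188 196 202 206 211 215] [205 198 194 189 184 175 165 157 151 152 152 152 152 151 152 150 151]
270 [ 96  95  96  96  96  97 111 130 144 151 158 165 170 174] [164 152 138 133 120 104 101  99 100  98  99  97]
290 [107 106 107 107 107 108 107 104 109 110 113 115 114 117] [109 106 105 101 100  99 103 109 109 108 108 108]
320 [100 103 101 101  85  57  55  54  55  55  92 132 146 150] [133 118  90  56  55  56  57  60  82 101 102 101]
block along [0.0719 0.0357 0.072  0.0357]
bolts [[ 0.0858 -0.0381  0.0427]
 [ 0.0859  0.0367  0.0427]]
long shoulder along [[ 0.0403  0.0001 -0.055 ]]
```

Both estimates agree on a shift of about −1.2 mm in tool y and +2 mm in tool x. Correcting and lowering to about 7 mm above contact.

>>> {"api": "apply_moves", "payload": {"plan": [[[0.004,-0.003,0,0,0,-0.001,0],[0.008,-0.005,0,0,0,-0.001,0],[0.008,-0.005,0.02,0,0,-0.001,0],[0.008,-0.005,0.05,0,0,-0.001,0],[0.008,-0.005,0.08,0,0,-0.001,0],[0.008,-0.005,0.11,0,0,-0.001,0],[0.008,-0.005,0.14,0,0,-0.001,0],[0.008,-0.005,0.16,0,0,-0.001,0],[0.008,-0.005,0.175,0,0,-0.001,0],[0.008,-0.005,0.187,0,0,-0.001,0],[0.008,-0.005,0.187,0,0,-0.001,0],[0.008,-0.005,0.187,0,0,-0.001,0]]]}}

```text
time_s: 12.4
ee_pos: [0.5073, 0.2334, 0.0143]
eef_rot: [0.659, 0.752, 0.0, 0.0]
wrist_force: [-0.3, 0.0, -3.5]
gripper_width: 0.183
```

>>> {"api": "apply_moves", "payload": {"plan": [[[0,0,0.003,0,0,0,0],[0,0,0.006,0,0,0,0],[0,0,0.009,0,0,0,0],[0,0,0.012,0,0,0,0],[0,0,0.015,0,0,0,0],[0,0,0.016,0,0,0,0],[0,0,0.016,0,0,0,0],[0,0,0.016,0,0,0,0]]]}}

```text
time_s: 13.2
ee_pos: [0.5071, 0.2333, 0.0101]
eef_rot: [0.659, 0.752, 0.0, -0.0]
wrist_force: [-0.5, -0.2, -3.2]
gripper_width: 0.181
```

>>> {"api": "apply_moves", "payload": {"plan": [[[0,0,0.002,0,0,0,0],[0,0,0.004,0,0,0,0],[0,0,0.006,0,0,0,0],[0,0,0.008,0,0,0,0],[0,0,0.008,0,0,0,0],[0,0,0.008,0,0,0,0]]]}}

```text
time_s: 13.8
ee_pos: [0.5071, 0.2333, 0.0081]
eef_rot: [0.659, 0.752, -0.0, -0.0]
wrist_force: [0.3, -1.0, -3.5]
gripper_width: 0.181
```

>>> {"api": "apply_moves", "payload": {"plan": [[[0,0,0.001,0,0,0,0],[0,0,0.002,0,0,0,0],[0,0,0.003,0,0,0,0],[0,0,0.004,0,0,0,0],[0,0,0.004,0,0,0,0]]]}}

```text
time_s: 14.3
ee_pos: [0.5071, 0.2333, 0.0071]
eef_rot: [0.659, 0.752, 0.0, 0.0]
wrist_force: [0.2, -1.1, -3.2]
gripper_width: 0.183
```

>>> {"api": "apply_moves", "payload": {"plan": [[[0,0,0.001,0,0,0,0],[0,0,0.002,0,0,0,0],[0,0,0.003,0,0,0,0],[0,0,0.004,0,0,0,0],[0,0,0.004,0,0,0,0]]]}}

```text
time_s: 14.8
ee_pos: [0.5073, 0.2333, 0.0068]
eef_rot: [0.659, 0.752, 0.0, 0.0]
wrist_force: [-3.9, -2.0, 5.5]
gripper_width: 0.181
```

>>> {"api": "apply_moves", "payload": {"plan": [[[0,0,0.001,0,0,0,0],[0,0,0.002,0,0,0,0],[0,0,0.002,0,0,0,0]]]}}

```text
time_s: 15.1
ee_pos: [0.5073, 0.2333, 0.0068]
eef_rot: [0.659, 0.752, 0.0, 0.0]
wrist_force: [-6.4, -2.9, 8.7]
gripper_width: 0.185
```

Contact came at the expected height. A lateral force of −6 N means the command sits slightly towards +x. Easing it and adding press.

>>> {"api": "apply_moves", "payload": {"plan": [[[0,-0.001,0,0,0,0,0],[0,-0.002,0.001,0,0,0,0],[0,-0.0025,0.002,0,0,0,0],[0,-0.0025,0.003,0,0,0,0],[0,-0.0025,0.003,0,0,0,0],[0,-0.0025,0.003,0,0,0,0]]]}}

```text
time_s: 15.7
ee_pos: [0.5074, 0.2333, 0.0067]
eef_rot: [0.659, 0.752, 0.001, 0.001]
wrist_force: [-6.1, -4.8, 12.9]
gripper_width: 0.185
```

```bash
python3 sh.py .5075 .2326 .0068 97.5; python3 -c "
from h import *
print(monitor.get_obs()['moment'])"
```

```text
t 15.7 pos [0.5074 0.2333 0.0067] F [-6.1 -4.8 12.9] w 0.1851258021655809
shift [-0.003  0.    -0.   ] turn [ 0.001  -0.      0.0001]
[-0.60708427  0.98280736  0.09032077]
```

>>> {"api": "apply_moves", "payload": {"plan": [[[-0.001,-0.001,0.001,0,0,0,0],[-0.002,-0.002,0.002,0,0,0,0],[-0.003,-0.003,0.003,0,0,0,0],[-0.003,-0.004,0.003,0,0,0,0],[-0.003,-0.004,0.003,0,0,0,0],[-0.003,-0.004,0.003,0,0,0,0]]]}}

```text
time_s: 16.3
ee_pos: [0.5074, 0.2334, 0.0067]
eef_rot: [0.659, 0.752, 0.002, 0.001]
wrist_force: [-4.0, -0.1, 14.4]
gripper_width: 0.183
```

```bash
python3 sh.py .5075 .2326 .0068 97.5; python3 -c "
from h import *
print(monitor.get_obs()['moment'])"
```

```text
t 16.3 pos [0.5074 0.2334 0.0067] F [-4.  -0.1 14.4] w 0.18311579136941342
shift [-0.003 -0.    -0.   ] turn [ 0.0024 -0.0008  0.0002]
[-0.10300912  0.71003403  0.08106267]
```

>>> {"api": "apply_moves", "payload": {"plan": [[[0,-0.001,0.001,0,0,0,0],[0,-0.002,0.002,0,0,0,0],[0,-0.003,0.003,0,0,0,0],[0,-0.004,0.004,0,0,0,0],[0,-0.004,0.004,0,0,0,0],[0,-0.004,0.004,0,0,0,0]]]}}

```text
time_s: 16.9
ee_pos: [0.5075, 0.2334, 0.0067]
eef_rot: [0.659, 0.752, 0.003, 0.001]
wrist_force: [-3.4, -1.2, 17.8]
gripper_width: 0.181
```

```bash
python3 sh.py .5075 .2326 .0068 97.5; python3 - <<'E'
from h import *
print(monitor.get_obs()['moment'])
c=grab('wrist');s=grab('side');o=monitor.get_obs()
a=np.hstack([cv2.resize(c['img'][60:460,170:470],(450,600)),cv2.resize(s['img'][215:315,220:280],(350,600),interpolation=cv2.INTER_CUBIC)]);cv2.imwrite('pics/a8.png',a)
print(o['wrist_force'],o['time_s'],o['ee_pos'])
E
```

```text
t 16.9 pos [0.5075 0.2334 0.0067] F [-3.4 -1.2 17.8] w 0.1809805078110723
shift [-0.003 -0.    -0.001] turn [ 0.0037 -0.0009  0.0001]
[-0.22770077  0.65041349  0.09149339]
[-3.91208988 -1.66510433 17.31249962] 17.0 [0.50754806 0.23337279 0.00666287]
```

View pics/a8.png

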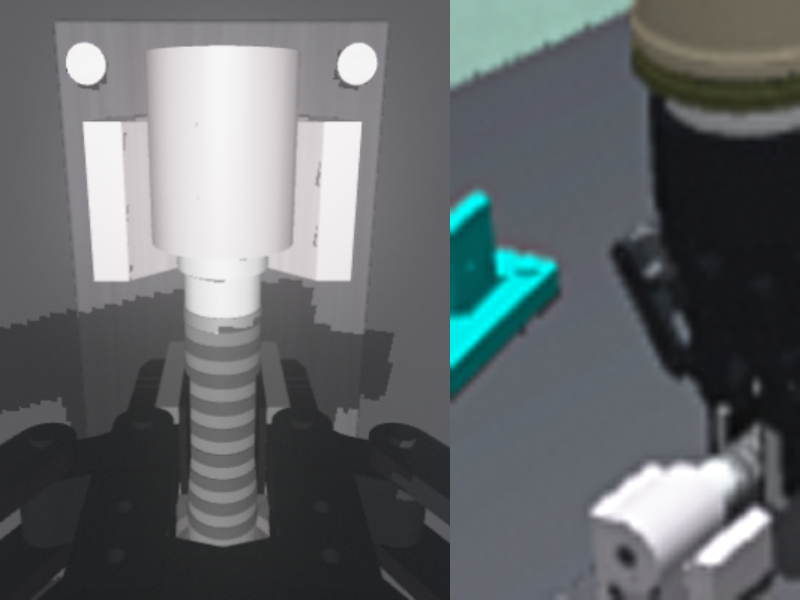

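The gauge sits centred between the flanks at its long end and is still gripped. The wrist reads +17.8 N, and the moment balance puts the load about midway. Handing in.

```bash
python3 -c "
from h import *
print(order.job_done()); o=monitor.get_obs(); print(o['time_s'],o['ee_pos'],o['wrist_force'],o['gripper_width'])"
```

```text
the job is handed in; nothing more can be done
None
the job is handed in; nothing more can be done
```

The thicker gauge is in the V-blocks with its long end towards the indicator, and I handed in at about 17 s with the handle still gripped and pressed. No verdict was reported.

- **Press:** the wrist read 17–18 N of push, so about 21 N on the blocks with the gauge's weight. Contact came at the height expected for seating. A residual side force of about 4 N remained.
- **Seating:** the last wrist picture shows the long end centred between both flanks. The short end was not seen directly. I judged it seated from the wrist moment, which puts the load near the middle. That rests on a lever arm I estimated.
- **Midway:** the gauge looks about 1–2 mm off midway, within the 10 mm allowed.
- **Grip disagreement:** the first grasp missed. The fingertips really end about 40 mm short of the reported TCP, so they shut above the handle. I reopened, went about 35 mm lower watching the force, and gripped at 80 N. If the judge uses the reported grasp point, it is about 36 mm from the gauge, against the 45 mm limit.
- **Other things:** after the lift the thinner gauge was still in place. I did not recheck the ring, bottle, brush or indicator at the end, but nothing went near them.

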